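Seat a tube carrier on a touch mixer and press it to mix

ROBOT

A 7-joint arm with a two-finger parallel gripper is mounted at the origin on the work surface. World frame = base frame: x ahead of the robot, y to its left, z up, the work surface at z = 0. Lengths are in mm, angles in rad, forces in N, time in s.
With the tool pointing down it reaches from about 400 to 875 mm from the base axis. Payload 4.4 kg.
Tool frame: the origin (TCP) lies at the very end of the fingers, on their centre line; the grasp point (between the pads) lies 19 mm behind it; y points along the fingers, z is the direction in which the jaws open and shut, and the axes are right-handed (so a half turn about y gives the same grasp; the last joint's range is limited). The gripper opens to 85 mm and grips with 20 to 120 N. Pads are 22 mm wide; open, the fingers measure 114 mm over their backs; the gripper's body (76 mm by 85 mm) begins 54 mm behind the grasp point. The pads swing forward as they close: fully open they stand 13 mm farther back than shut.
Start: joints at [-1.215, 0.628, 0.038, 1.517, -0.027, 0.996, -0.02], TCP at [266.091, 593.054, 231.313] pointing down, gripper open.
Joint ranges: [-3.06, 3.06], [-0.37, 2.12], [-1.25, 1.32], [0.18, 2.47], [-1.1, 4.24], [0.23, 1.98], [-2.94, 2.94]. Speed limits (rad/s): [2.57, 2.57, 3.14, 3.14, 3.14, 3.14, 3.14].

INTERFACE

Orientations are given as [roll, pitch, yaw] about the fixed x, y, z axes, in that order (R = Rz(yaw) Ry(pitch) Rx(roll)).
In Python, from cell import * gives the robot as it stands.
- The arm moves only by the tool apply_moves, never from a script. Its argument "targets" is a list of rows, each a list of 6 numbers: the shift along the tool's x, y, z in units of 40 mm (1.0 is 40 mm), then the turn, a rotation vector about the tool's x, y, z in units of 8 degrees (1.0 is 8 degrees). A call has 1 to 12 rows; each row shifts and turns the commanded pose from where the row before left it, along the tool's axes as they then stand; what a row does not reach is not made up. A row lasts 1/8 s, in which the tool goes at most 62.5 mm and 10.7 degrees, less where a joint would pass 70% of its speed; a pose out of reach is approached as far as the arm can. A call is refused whole if a number of a shift passes 1 or a number of a turn 1, either way. A call with a gripper value outside its range is refused whole. "jaw" is the gripper command: -1 is shut, 1 is fully open, values between are in proportion, set as the call begins (left out, the last holds). The fingers move at their own pace and stop on an object; the grip force is fixed at half the most. Time passes only in rows, so rows that do not move let the fingers close. It gives the time, the measured TCP pose, the force and the opening at its end, in the units of the state.
- read_state(): the state, without advancing time (a new reading comes with each control period).
- get_image(name): name is "scene" or "side" or "wrist"; returns the picture (480x640x3 uint8, red, green, blue); there is no depth.
- calibration(name): a dict with "fx", "fy", "cx", "cy" (pixels), "world_from_camera" (4x4, takes a point from camera to world coordinates). Camera axes: x right, y down, z forward; pixel columns grow to the right and rows downward; lengths in mm; the calibration is good to about 2 mm. A picture is of the moment at which its call begins: read the wrist's pose just before it. calibration takes no time and is no camera call; for the wrist camera it gives the pose at the moment of the call.
- finish_job(): hands the job in, once; it reports no verdict.
The state is a dict: "clock": time; "qpos": joint angles; "qd": joint speeds; "tau": joint torques, N m; "eef_pos": TCP position; "tool_rot": TCP orientation; "force": force on the tool from outside, world axes, zero at the start; "torque": the same for the moment, N m; "width": finger opening in mm.
Only numpy, scipy, OpenCV 4.12 (cv2) and the standard library are available. Lean on these libraries where they do the work, as an engineer would, in place of code of your own. Each camera call takes 0.05 s, during which the arm holds its last target. There are 200 camera calls.

TASK

Pick up the loaded tube carrier by its fin, keep it upright, and lay it lengthwise along the slot of the touch mixer's sprung plate; the locating pin in that slot is hidden once the carrier covers it, so slide the carrier along the slot until the hole in its underside drops over the pin and the carrier lies flat on the plate. Then press the carrier straight down until the plate is fully down on its stop, and finish while still holding it pressed there: do not let go. Leave the tub, the tray and the pen where they are.

Things in the scene. Friction and masses are not known exactly. Their poses are not given: they have to be found in the camera images.
- carrier: Tube carrier, 0.25 to 0.5 kg: grey plastic block 110 (x) x 80 (y) x 40 mm high, two rows of purple-capped tubes in its top (caps up to 62 mm) and a central upright fin, 60 long (x) x 12 mm thick (y), up to 105 mm. Grasp the fin across its thickness at 85 to 95 mm height, so the fingertips stay above the caps. Origin: centre of the underside, z up. Either way round fits.
- carrier_hole (a point): Mouth of the blind hole in the middle of the carrier's underside (same point as the carrier's origin): round, 22 mm across, 22 mm deep. It must go over the mixer's pin. Pressing hard while the pin bears away from the hole can tilt the carrier in the grip; let go for a moment once it has dropped on, it settles flat and can be gripped again.
- plate_mid (a point): Centre of the top face of the mixer's sprung plate; x along its length and slot, z up. Aluminium, 150 (x) x 90 (y) mm, top 70 mm above the table when up. A carrier riding on the pin's tip has its underside 10 mm above the unpressed plate; dropped on, 0 mm.
- mixer: Touch mixer: fixed white housing 170 (x) x 130 (y) mm under the plate; origin at its foot below the plate's centre. A fixed upright steel pin, 16 mm thick, its top 5 mm tapering to 8 mm, rises 10 mm out of the slot. It is on the plate's centre line (y = 0) but anywhere from 18 mm before to 18 mm beyond the middle along x, new each time: seen on the bare plate, not listed here.
- plate (a joint): How far the sprung plate is pressed down: 0 up, 0.006 m fully down on its stop. The spring takes about 5 N before it gives and about 10 N (carrier's weight included) at the stop. The pin does not move with the plate, so the plate goes down only if the carrier has dropped over the pin.
- tub: White plastic tub with a clear lid, 106 x 126 mm, 97 mm high; origin at the centre of its underside. Leave alone. It stands on one side of the mixer, the carrier on the other.
- tray: Teal open tray, 75 x 240 mm, 60 mm high, beyond the mixer; origin at the centre of its underside. Leave alone.
- pen: Orange pen, 140 mm long (along its x), 11 mm thick, lying in front of the mixer; origin at the middle of its underside. Leave alone.
Not all that is in view belongs to the job. Leave any orange look-alike of the carrier alone.

How it is judged:
By the outcome, as a careful person would: the job done as asked, in the order asked, and still so for the second after the job is handed in, while the arm keeps its last pose, push and grip.
It also fails if it takes over 58 s, if anything falls off the work surface, if the arm or the gripper's body presses on something with over 40 N, if the wrist force passes 120 N, or if a joint passes its speed limit or range.

## Working session

There is one attempt and no reset: what is moved stays moved. The work goes in short steps, Python scripts to look and compute and a tool call to move; the robot and the scene stay as the last step left them, time stands still between calls to the robot, and variables do not carry over. Pictures are saved under pics/ and viewed, about 8 in all and at most 12, crops included, and the job is handed in when it is done.

Besides the shell and the picture viewer there is one more tool, called after "Request:" as name(argument=value, ...) on one line, values as JSON. apply_moves: Moves the arm, as the interface text tells. Its arguments: {"type":"object","properties":{"targets":{"type":"array"},"jaw":{"type":"number"}},"required":["targets"]}

```bash
ls; mkdir -p pics; python3 - <<'E'
from cell import *
import cv2,numpy as np
s=read_state();print({k:np.round(v,3).tolist() for k,v in s.items()})
ims=[]
for n in("scene","side"):
    im=get_image(n);cv2.imwrite(f"pics/{n}0.png",im[:,:,::-1]);c=calibration(n);print(n,c["fx"],c["cx"],c["cy"],np.round(c["world_from_camera"],3).tolist())
E
```

```text
pics
{'clock': 0.0, 'qpos': [-1.215, 0.629, 0.038, 1.518, -0.027, 0.996, -0.02], 'qd': [0.0, 0.001, 0.001, -0.0, 0.0, -0.001, -0.0], 'tau': [-0.0, -56.341, 1.226, -19.345, 0.011, 0.011, -0.0], 'eef_pos': [265.829, 592.46, 230.386], 'tool_rot': [-1.573, -0.0, -0.422], 'force': [-0.222, 0.296, 0.046], 'torque': [-0.05, 0.019, -0.008], 'width': 85.012}
scene 552.9201636680181 318.90322588242304 241.85882773032517 [[0.816, 0.334, -0.473, 1026.072], [0.578, -0.445, 0.684, -685.962], [0.018, -0.831, -0.556, 606.973], [0.0, 0.0, 0.0, 1.0]]
side 610.841348784359 331.30239157242676 240.28295025895284 [[0.995, -0.064, 0.082, 469.304], [-0.103, -0.714, 0.692, -677.438], [0.014, -0.697, -0.717, 789.755], [0.0, 0.0, 0.0, 1.0]]
```

View pics/scene0.png

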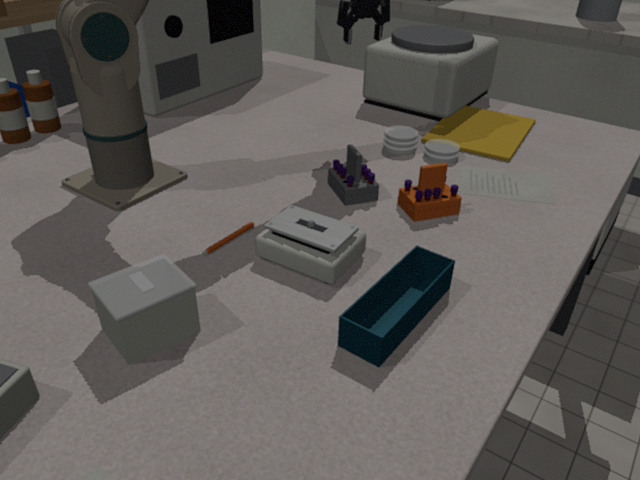

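View pics/side0.png

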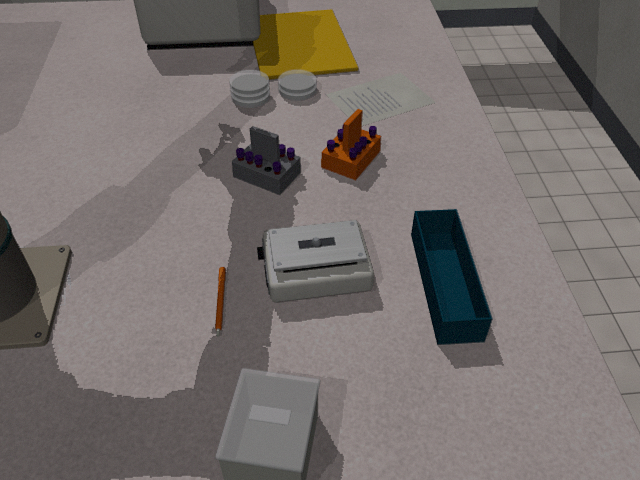

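The scene view has the grey carrier at (353,178), the orange look-alike at (430,195), the mixer at (312,240), the tub at (145,300), the tray at (398,300) and the pen at (230,238). The side view has the grey carrier at (266,165), the orange one at (352,148) and the plate at (317,245). Two things have a fin and purple caps. The grey one fits "grey plastic block"; the orange one is the decoy. I'll confirm this in an enlarged crop.

```bash
cat > h.py <<'E'
import numpy as np,cv2
from scipy.spatial.transform import Rotation as R
from cell import *
def onplane(n,px,z,c=None):
    c=c or calibration(n);T=np.array(c["world_from_camera"])
    px=np.atleast_2d(np.float64(px));d=np.c_[(px[:,0]-c["cx"])/c["fx"],(px[:,1]-c["cy"])/c["fy"],np.ones(len(px))]@T[:3,:3].T
    o=T[:3,3];return o+d*((z-o[2])/d[:,2])[:,None]
E
python3 - <<'E'
import cv2,numpy as np
a=cv2.imread("pics/side0.png");b=cv2.imread("pics/scene0.png")
f=lambda im,x,y,w,h:cv2.resize(im[y:y+h,x:x+w],(400,300),interpolation=cv2.INTER_CUBIC)
cv2.imwrite("pics/crop1.png",np.vstack([np.hstack([f(a,215,115,100,75),f(a,255,212,120,90)]),np.hstack([f(b,310,135,100,75),f(b,250,200,120,90)])]))
E
```

```text
(no output)
```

View pics/crop1.png

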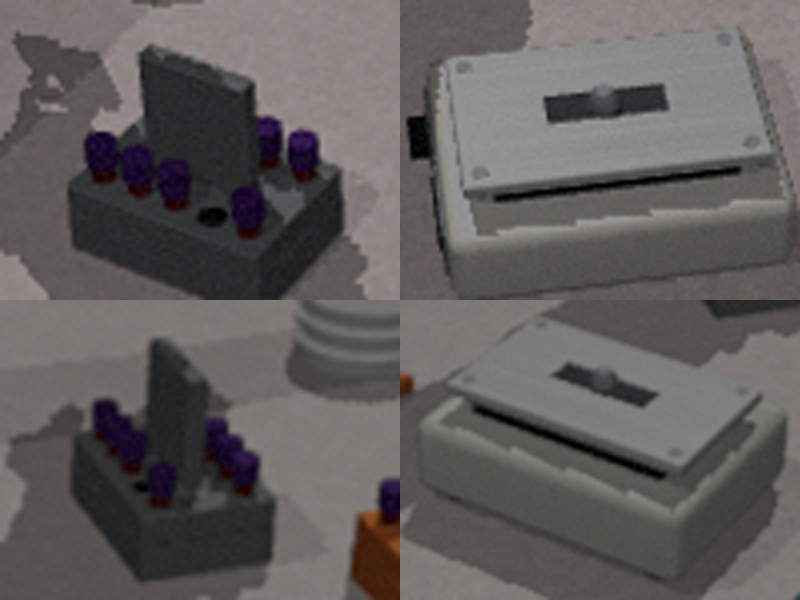

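The crop shows the grey carrier with its fin and caps, and the plate with the pin near the middle of the slot. Now casting rays from those pixels.

```bash
python3 - <<'E'
from h import *
np.set_printoptions(precision=1,suppress=True)
for n,fin,pl,pin in(("side",[(252.2,127.7),(277.7,137)],[(266.4,233),(357,220.4),(368.4,258.5),(275.4,269.6)],(315.6,237.5)),("scene",[(350,145.5),(359.5,155)],[(264.1,225.5),(290.5,206),(358.6,227.9),(334.6,251)],(310.9,221))):
    f=onplane(n,fin,105)[:,:2];p=onplane(n,pl,70)[:,:2];q=onplane(n,pin,80)[:,:2]
    d=f[1]-f[0];print(n,"fin mid",f.mean(0),"len",np.linalg.norm(d),"yaw",np.degrees(np.arctan2(d[1],d[0])))
    e=np.roll(p,-1,0)-p;print(" plate mid",p.mean(0),"edges",np.linalg.norm(e,axis=1),np.degrees(np.arctan2(e[:,1],e[:,0])),"pin",q)
c=calibration("wrist");print(c["fx"],c["cx"],c["cy"]);T=np.array(c["world_from_camera"]);s=read_state();Rt=R.from_euler("xyz",s["tool_rot"]).as_matrix()
print(Rt);print("cam in tool",Rt.T@(T[:3,3]-s["eef_pos"]));print(Rt.T@T[:3,:3])
E
```

```text
side fin mid [451.7 277.4] len 57.703862127123465 yaw -35.560263052973156
 plate mid [527.1   9.8] edges [154.8  88.9 149.2  83.2] [   6.1  -85.8 -176.1   98.1] pin [[525.2  16.7]]
scene fin mid [453.8 271.5] len 51.989540539735806 yaw -34.30440368173168
 plate mid [530.1   6.3] edges [ 85.1 147.8  87.7 148.9] [  93.4    4.7  -85.9 -176.3] pin [[527.    9.3]]
354.83515058378623 316.18507270659074 239.837162022426
[[ 0.9 -0.   0.4]
 [-0.4 -0.   0.9]
 [ 0.  -1.  -0. ]]
cam in tool [ -74.1 -143.1    0.6]
[[-0.   1.   0.3]
 [-0.  -0.3  1. ]
 [ 1.   0.   0. ]]
```

The two views agree. The carrier's fin is at about (453,274) with yaw about -35°, and its length fits. The plate is at about (528,8) with yaw about 5°, and its sizes fit. Moving to a hover over the carrier.

Request:
apply_moves(targets=[[0.836,0.083,-0.593,0,0,0],[0.836,0.083,-0.593,0,0,0],[0.836,0.083,-0.593,0,0,0],[0.836,0.083,-0.593,0,0,0],[0.836,0.083,-0.593,0,0,0],[0.836,0.083,-0.593,0,0,0],[0.836,0.083,-0.593,0,0,0],[0.836,0.083,-0.593,0,0,0],[0.836,0.083,-0.593,0,0,0],[0,0,0,0,0.7,0],[0,0,0,0,0.7,0],[0,0,0,0,0,0]], jaw=1)

```text
clock: 1.6
eef_pos: [453.1, 274.9, 201.1]
tool_rot: [-1.572, 0.0, -0.616]
force: [-1.5, 0.2, -0.7]
width: 85.3
```

```bash
python3 - <<'E'
from h import *
s=read_state();print(s["clock"],s["eef_pos"],np.degrees(s["tool_rot"]))
c=calibration("wrist");im=get_image("wrist");cv2.imwrite("pics/w1.png",im[:,:,::-1])
import pickle;pickle.dump((c,s),open("w1.pkl","wb"))
E
```

```text
1.6 [453.07081411 274.88149896 201.13382614] [-9.00424768e+01  5.76307858e-03 -3.53178264e+01]
```

View pics/w1.png

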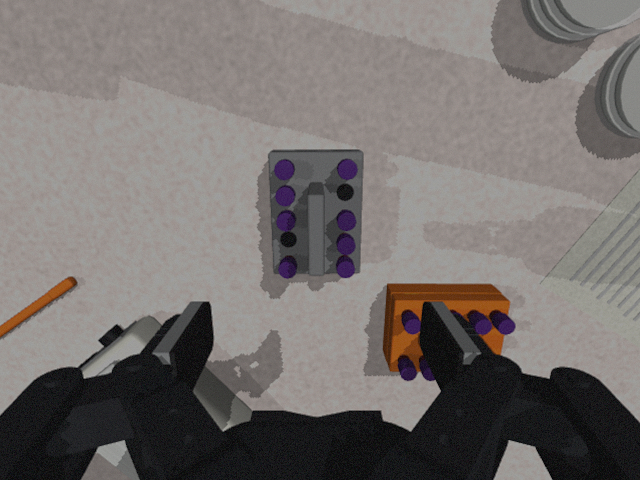

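The wrist view shows the grey carrier's fin top running from about (316,195) to (316,275), almost along the tool's x. The orange decoy is at lower right, about (447,330), clear of the finger paths.

```bash
python3 - <<'E'
from h import *
import pickle
c,s=pickle.load(open("w1.pkl","rb"));im=cv2.imread("pics/w1.png");g=cv2.cvtColor(im,cv2.COLOR_BGR2GRAY)
for r in(185,190,195,200,235,265,272,276,280): print(r,g[r,300:334:1].tolist())
Rt=R.from_euler("xyz",s["tool_rot"]).as_matrix()
q=onplane("wrist",[(308,195),(324,195),(324,275),(309,275)],105,c)
hsv=cv2.cvtColor(im,cv2.COLOR_BGR2HSV);m=cv2.inRange(hsv,(120,80,30),(165,255,255));m[285:]=0
n,l,st,ce=cv2.connectedComponentsWithStats(m);ce=[ce[i] for i in range(1,n) if st[i,4]>80];
print(np.round(ce,1).tolist());print("caps tool",np.round((onplane("wrist",ce,62,c)-s["eef_pos"])@Rt,1).tolist())
print("fin tool",np.round((q-s["eef_pos"])@Rt,1).tolist())
E
```

```text
185 [95, 88, 93, 96, 98, 101, 101, 100, 88, 45, 55, 63, 55, 61, 56, 60, 63, 56, 57, 60, 61, 54, 62, 71, 75, 57, 59, 59, 56, 58, 59, 58, 57, 56]
190 [90, 89, 91, 85, 68, 57, 58, 60, 49, 54, 61, 61, 55, 57, 62, 57, 57, 61, 60, 59, 59, 59, 59, 68, 86, 85, 88, 85, 76, 58, 61, 60, 59, 63]
195 [86, 80, 67, 58, 62, 61, 60, 61, 76, 85, 88, 86, 89, 89, 85, 90, 89, 88, 92, 86, 89, 88, 87, 73, 73, 90, 89, 89, 90, 91, 87, 89, 91, 87]
200 [63, 61, 63, 63, 62, 61, 56, 65, 80, 92, 100, 93, 95, 95, 95, 98, 97, 96, 98, 95, 98, 94, 91, 78, 70, 88, 89, 89, 90, 88, 86, 87, 87, 87]
235 [70, 68, 66, 68, 67, 69, 70, 66, 71, 87, 97, 95, 98, 95, 95, 96, 103, 99, 99, 95, 98, 98, 94, 79, 71, 85, 76, 55, 59, 61, 62, 61, 61, 56]
265 [63, 60, 64, 66, 57, 60, 58, 56, 59, 83, 95, 95, 97, 96, 97, 96, 99, 96, 99, 99, 95, 97, 89, 79, 72, 98, 94, 97, 89, 76, 67, 63, 69, 74]
272 [68, 66, 63, 65, 70, 70, 87, 90, 69, 81, 92, 99, 94, 93, 99, 96, 99, 100, 99, 97, 98, 93, 90, 83, 66, 75, 67, 64, 67, 66, 64, 68, 63, 63]
276 [111, 111, 113, 110, 112, 111, 110, 108, 106, 103, 108, 106, 104, 105, 104, 102, 107, 104, 104, 97, 103, 102, 104, 109, 113, 114, 110, 115, 111, 113, 112, 110, 112, 108]
280 [116, 114, 112, 110, 111, 114, 109, 112, 109, 104, 105, 104, 107, 105, 110, 108, 107, 111, 109, 106, 107, 111, 110, 113, 112, 113, 108, 111, 111, 107, 110, 107, 105, 107]
[[346.8, 169.1], [283.8, 169.5], [284.8, 195.5], [285.6, 220.5], [345.7, 220.1], [345.1, 255.5], [287.2, 267.2]]
caps tool [[-46.4, 139.1, 24.9], [-46.1, 139.2, -24.4], [-25.5, 139.2, -24.2], [-4.9, 139.2, -24.0], [-5.3, 139.1, 25.1], [25.4, 139.1, 25.4], [36.0, 139.1, -23.7]]
fin tool [[-33.3, 96.1, -4.7], [-33.3, 96.1, 6.2], [25.2, 96.1, 6.6], [25.2, 96.1, -4.3]]
```

Request:
apply_moves(targets=[[-0.11,0,0.02,0,0,0],[0,0.46,0,0,0,0],[0,0.46,0,0,0,0],[0,0.46,0,0,0,0],[0,0.46,0,0,0,0],[0,0.46,0,0,0,0],[0,0.46,0,0,0,0],[0,0.46,0,0,0,0],[0,0,0,0,0,0]])

```text
clock: 2.78
eef_pos: [449.0, 278.1, 71.6]
tool_rot: [-1.573, 0.001, -0.616]
force: [0.3, 0.4, -0.1]
width: 85.2
```

Request:
apply_moves(targets=[[0,0,0,0,0,0],[0,0,0,0,0,0],[0,0,0,0,0,0],[0,0,0,0,0,0],[0,0,0,0,0,0],[0,0,0,0,0,0],[0,0,0,0,0,0],[0,0,0,0,0,0]], jaw=-1)

```text
clock: 3.78
eef_pos: [449.9, 277.9, 72.7]
tool_rot: [-1.571, 0.0, -0.617]
force: [-1.9, -2.1, 4.2]
width: 11.2
```

Fin gripped at 11.2 mm width. Next I lift, turn to the plate's yaw, and carry the carrier to a spot where the wrist camera sees the bare slot.

Request:
apply_moves(targets=[[0,-0.2,0,0,0,0],[0,-0.5,0,0,0,0],[0,-0.6,0,0,0,0],[0,-0.7,0,0,0,0],[0,-0.7,0,0,0,0],[0,-0.5,0,0,0,0],[0,0,0,0,-1,0],[0,0,0,0,-1,0],[0,0,0,0,-1,0],[0,0,0,0,-1,0],[0,0,0,0,-1,0],[0,0,0,0,0,0]])

```text
clock: 5.28
eef_pos: [450.0, 278.3, 200.5]
tool_rot: [-1.57, 0.0, 0.079]
force: [0.9, -0.0, -3.7]
width: 10.9
```

Request:
apply_moves(targets=[[0.2,0,-0.35,0,0,0],[0.378,0,-0.688,0,0,0],[0.378,0,-0.688,0,0,0],[0.378,0,-0.688,0,0,0],[0.378,0,-0.688,0,0,0],[0.378,0,-0.688,0,0,0],[0.378,0,-0.688,0,0,0],[0.378,0,-0.688,0,0,0],[0.378,0,-0.688,0,0,0],[0.378,0,-0.688,0,0,0],[0.178,0,-0.338,0,0,0],[0,0,0,0,0,0]])

```text
clock: 6.78
eef_pos: [623.1, 14.6, 200.3]
tool_rot: [-1.571, 0.001, 0.078]
force: [-0.4, 1.4, -4.4]
width: 11.0
```

```bash
python3 - <<'E'
from h import *
import pickle
s=read_state();print(s["clock"],s["eef_pos"],np.degrees(s["tool_rot"]),s["force"],s["torque"],s["width"],s["qpos"])
c=calibration("wrist");im=get_image("wrist");cv2.imwrite("pics/w2.png",im[:,:,::-1])
pickle.dump((c,s),open("w2.pkl","wb"))
E
```

```text
6.775 [623.06353354  14.56528535 200.25956011] [-9.00325039e+01  3.75613711e-02  4.45123783e+00] [-0.36797044  1.36480168 -4.40516001] [ 0.03274498  0.0646206  -0.01291611] 11.032785699932726 [-0.00459868  0.62341568 -0.10469796  1.6271134   0.07894379  0.89584978
  1.50934593]
```

View pics/w2.png

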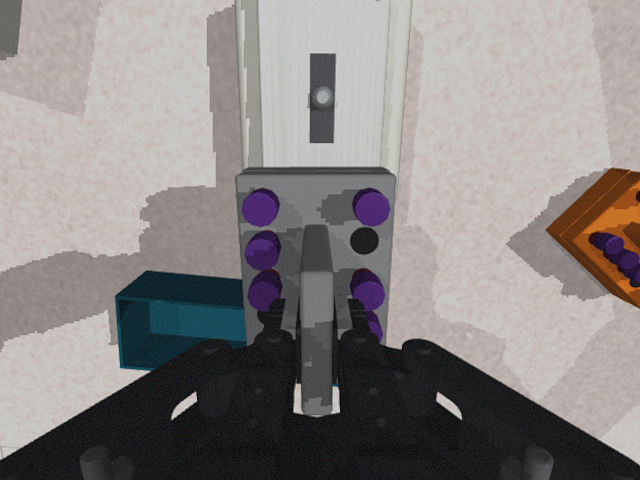

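The slot spans about (322,54) to (322,143) and the pin tip is at (322,97). The carrier sits upright in the grip, aligned with the slot. Measuring.

```bash
python3 - <<'E'
from h import *
import pickle
c,s=pickle.load(open("w2.pkl","rb"));im=cv2.imread("pics/w2.png");g=cv2.cvtColor(im,cv2.COLOR_BGR2GRAY)
Rt=R.from_euler("xyz",s["tool_rot"]).as_matrix()
T=lambda px,z:np.round((onplane("wrist",px,z,c)-s["eef_pos"])@Rt,1)[:,[0,2]].tolist()
for r in(30,70,130,155): print(r,"edges",[ (i,int(d)) for i,d in enumerate(np.diff(cv2.GaussianBlur(g,(3,3),0)[r].astype(int))) if 230<i<415 and abs(d)>12])
roi=g[85:110,308:338];print(roi[::2,::1])
b=(g[85:108,308:337]>150).astype(np.uint8);n,l,st,ce=cv2.connectedComponentsWithStats(b);print(st.tolist(),ce.tolist())
sl=(g[40:160,290:360]<110).astype(np.uint8);n,l,st,ce=cv2.connectedComponentsWithStats(sl);print(st[st[:,4]>300].tolist())
print("pin",T([(322,97)],80),"slot",T([(322,54),(322,143)],70))
m=cv2.inRange(cv2.cvtColor(im,cv2.COLOR_BGR2HSV),(120,80,30),(165,255,255));m[235:]=0;m[:,420:]=0
n,l,st,ce=cv2.connectedComponentsWithStats(m);ce=[ce[i] for i in range(1,n) if st[i,4]>300];print("caps",ce,T(ce,62+127.5))
E
```

```text
30 edges [(236, 15), (237, 15), (243, -15), (244, -20), (258, 24), (259, 20)]
70 edges [(238, 16), (239, 15), (245, -14), (246, -21), (259, 25), (260, 23), (308, -30), (309, -54), (310, -33), (333, 13), (334, 47), (335, 48), (336, 16), (404, -14)]
130 edges [(241, 14), (242, 14), (247, -13), (248, -22), (261, 25), (262, 23), (308, -40), (309, -53), (310, -21), (332, 26), (333, 46), (334, 35), (402, 13)]
155 edges [(242, 16), (243, 16), (247, -13), (262, 25), (263, 19)]
[[202 182  96  74  73  74  79  79  79  76  78  76  77  87  83  80  82  79
   82  79  77  83  81  79  78  77 102 163 201 201]
 [201 180  96  76  72  80  78  74  65  82  87  95 101 110 114 112 110 109
  107 104  88  75  78  76  81  77 102 164 200 199]
 [201 179  70  77  74  73  68  84  90 101 106 112 117 121 128 129 126 130
  125 125 116 106  85  73  78  77 101 160 199 201]
 [200 178  73  72  65  85  88  94 102 107 117 132 150 158 161 160 158 154
  139 134 125 122 114 102  81  73 103 162 203 198]
 [163 144  63  74  71  88  93 103 107 126 153 167 169 167 169 167 169 170
  163 147 136 129 125 117  99  67 114 181 201 200]
 
[... 735 characters left out ...]
 185 179 186]
 [139 120  52  53  60  55  56  57  69  68  78  72  77  75  78  78  79  77
   77  79  71  72  73  69  69  70 129 191 185 190]
 [205 178  66  48  55  55  58  54  54  58  55  58  63  66  66  60  63  67
   71  73  66  72  73  70  72  67 130 203 200 199]]
[[0, 0, 27, 23, 498], [0, 0, 2, 9, 17], [27, 0, 2, 23, 46], [9, 6, 11, 12, 106]] [[13.166666666666666, 11.152610441767068], [0.47058823529411764, 3.764705882352941], [27.5, 11.0], [14.226415094339623, 11.443396226415095]]
[[0, 0, 70, 120, 6445], [20, 14, 25, 89, 1955]]
pin [[-96.8, 4.7]] slot [[-125.4, 4.7], [-65.8, 5.0]]
caps [array([260.29097606, 207.18508287]), array([370.627165  , 206.87329079])] [[-42.0, -24.0], [-42.1, 24.6]]
```

The pin lies 97 mm behind the TCP, with 4.85 mm sideways offset. The carrier hole sits at about (-0.8, 0.3) in the grip. Moving over the pin and then down to just above it.

Request:
apply_moves(targets=[[-0.3,0,0.113,0,0,0],[-0.5,0,0,0,0,0],[-0.5,0,0,0,0,0],[-0.5,0,0,0,0,0],[-0.41,0,0,0,0,0],[-0.2,0,0,0,0,0],[0,0.2,0,0,0,0],[0,0.3,0,0,0,0],[0,0.3,0,0,0,0],[0,0.2,0,0,0,0],[0,0.1,0,0,0,0],[0,0,0,0,0,0]])

```text
clock: 8.32
eef_pos: [526.6, 12.9, 156.3]
tool_rot: [-1.571, 0.001, 0.081]
force: [0.3, 0.5, -3.0]
width: 11.2
```

```bash
python3 - <<'E'
from h import *
s=read_state();print(s["clock"],s["eef_pos"],np.degrees(s["tool_rot"]),s["force"],s["width"])
a=get_image("side")[:,:,::-1];b=get_image("scene")[:,:,::-1]
f=lambda im,x,y,w,h:cv2.resize(im[y:y+h,x:x+w],(400,400),interpolation=cv2.INTER_CUBIC)
cv2.imwrite("pics/c3.png",np.hstack([f(a,250,150,150,150),f(b,240,140,150,150)]))
E
```

```text
8.325 [526.56824259  12.89438593 156.26772568] [-8.99956633e+01  3.24000109e-02  4.62666481e+00] [ 0.25365834  0.50008083 -3.02670355] 11.240741184871293
```

View pics/c3.png

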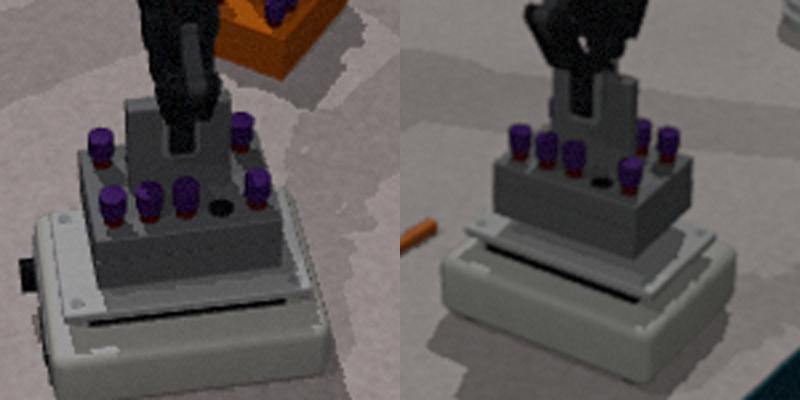

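The carrier is upright, aligned with the plate and hovering about 13 mm above it. Lowering slowly.

Request:
apply_moves(targets=[[0,0.05,0,0,0,0],[0,0.05,0,0,0,0],[0,0.05,0,0,0,0],[0,0.05,0,0,0,0],[0,0,0,0,0,0]])

```text
clock: 9.05
eef_pos: [526.5, 12.9, 148.4]
tool_rot: [-1.571, 0.0, 0.081]
force: [0.3, 0.2, -4.4]
width: 11.5
```

Request:
apply_moves(targets=[[0,0.05,0,0,0,0],[0,0.05,0,0,0,0],[0,0.025,0,0,0,0],[0,0,0,0,0,0],[0,0,0,0,0,0]])

```text
clock: 9.68
eef_pos: [526.7, 12.9, 143.7]
tool_rot: [-1.571, -0.0, 0.081]
force: [1.2, -0.1, -3.4]
width: 11.3
```

The TCP is at 143.7 with no contact. If the carrier were riding the pin's tip, it would have stopped near 152.7, so the hole is over the pin. Now pressing in small steps.

Request:
apply_moves(targets=[[0,0.04,0,0,0,0],[0,0.04,0,0,0,0],[0,0,0,0,0,0]])

```text
clock: 10.05
eef_pos: [526.9, 12.8, 140.8]
tool_rot: [-1.571, -0.001, 0.081]
force: [-1.0, -1.4, 2.6]
width: 11.2
```

Request:
apply_moves(targets=[[0,0.04,0,0,0,0],[0,0.04,0,0,0,0],[0,0,0,0,0,0]])

```text
clock: 10.42
eef_pos: [526.9, 12.7, 137.4]
tool_rot: [-1.571, -0.001, 0.081]
force: [-0.7, -1.4, 4.5]
width: 11.1
```

Request:
apply_moves(targets=[[0,0.04,0,0,0,0],[0,0.03,0,0,0,0],[0,0,0,0,0,0]])

```text
clock: 10.8
eef_pos: [527.0, 12.6, 136.4]
tool_rot: [-1.571, -0.001, 0.08]
force: [-4.8, -1.9, 22.0]
width: 11.3
```

The stop has been reached: the force jumped to 22 N at TCP 136.4, which is 6.3 mm below the plate-up height. Letting it settle, then checking for tilt.

Request:
apply_moves(targets=[[0,0,0,0,0,0],[0,0,0,0,0,0],[0,0,0,0,0,0],[0,0,0,0,0,0]])

```text
clock: 11.3
eef_pos: [527.0, 12.6, 136.4]
tool_rot: [-1.571, -0.001, 0.08]
force: [-4.9, -1.6, 22.1]
width: 11.2
```

```bash
python3 - <<'E'
from h import *
s=read_state();print(s["clock"],s["eef_pos"],np.degrees(s["tool_rot"]),s["force"],s["torque"],s["width"])
a=get_image("side")[:,:,::-1];b=get_image("scene")[:,:,::-1];cv2.imwrite("pics/side4.png",a);cv2.imwrite("pics/scene4.png",b)
f=lambda im,x,y,w,h:cv2.resize(im[y:y+h,x:x+w],(400,400),interpolation=cv2.INTER_CUBIC)
cv2.imwrite("pics/c4.png",np.hstack([f(a,255,180,125,125),f(b,250,160,125,125)]))
E
```

```text
11.3 [527.01389149  12.63222652 136.44756867] [-9.00298959e+01 -8.53516927e-02  4.61094618e+00] [-4.94210863 -1.60960971 22.12362241] [-0.05323596  1.25905913  0.03124564] 11.171549553308276
```

View pics/c4.png

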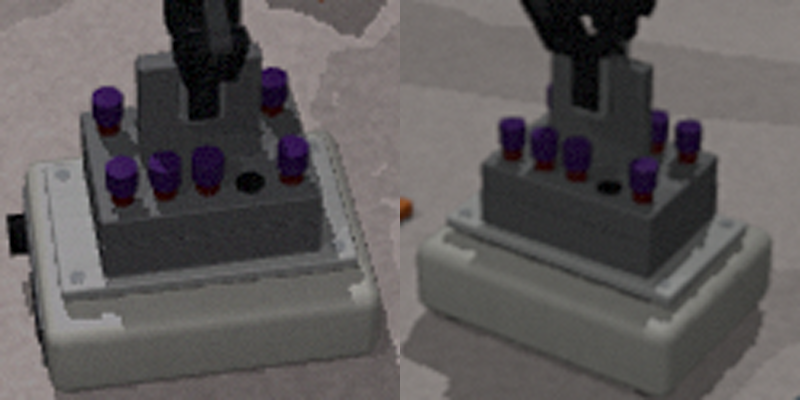

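The plate is down (its dark gap has closed) and the carrier looks flat. But the 1.26 N·m torque about y suggests the push goes through the -x end, which means a slight tilt in the grip. There's plenty of time, so I'll do as the task suggests: ease off, open briefly so it settles flat, regrip and press again.

Request:
apply_moves(targets=[[0,-0.07,0,0,0,0],[0,-0.07,0,0,0,0],[0,-0.07,0,0,0,0],[0,0,0,0,0,0],[0,0,0,0,0,0]])

```text
clock: 12.02
eef_pos: [526.7, 13.0, 142.6]
tool_rot: [-1.571, 0.0, 0.081]
force: [0.2, 0.6, 1.5]
width: 11.1
```

Request:
apply_moves(targets=[[0,0,0,0,0,0],[0,0,0,0,0,0],[0,0,0,0,0,0],[0,0,0,0,0,0],[0,0,0,0,0,0],[0,0,0,0,0,0]], jaw=-0.4)

```text
clock: 12.78
eef_pos: [526.6, 12.9, 142.8]
tool_rot: [-1.571, -0.0, 0.081]
force: [0.2, 0.2, 0.0]
width: 25.7
```

Request:
apply_moves(targets=[[0,0,0,0,0,0],[0,0,0,0,0,0],[0,0,0,0,0,0],[0,0,0,0,0,0],[0,0,0,0,0,0],[0,0,0,0,0,0]], jaw=-1)

```text
clock: 13.52
eef_pos: [526.6, 12.8, 142.8]
tool_rot: [-1.571, -0.0, 0.081]
force: [-0.0, -0.8, 2.0]
width: 11.6
```

```bash
python3 - <<'E'
from h import *
s=read_state();print(s["clock"],s["eef_pos"],np.degrees(s["tool_rot"]),s["force"],s["torque"],s["width"])
E
```

```text
13.525 [526.63716492  12.82750071 142.83558966] [-9.00030541e+01 -2.02219452e-03  4.63060600e+00] [-0.00410671 -0.76725383  1.95209684] [-0.15242024  0.04186401  0.04916471] 11.6496978537907
```

Request:
apply_moves(targets=[[0,0.035,0,0,0,0],[0,0.035,0,0,0,0],[0,0.035,0,0,0,0],[0,0.035,0,0,0,0],[0,0.02,0,0,0,0],[0,0,0,0,0,0],[0,0,0,0,0,0]])

```text
clock: 14.4
eef_pos: [526.7, 12.8, 136.9]
tool_rot: [-1.571, -0.0, 0.081]
force: [-1.5, -0.4, 8.2]
width: 11.5
```

Request:
apply_moves(targets=[[0,0.03,0,0,0,0],[0,0,0,0,0,0],[0,0,0,0,0,0]])

```text
clock: 14.78
eef_pos: [526.7, 12.9, 136.9]
tool_rot: [-1.571, -0.001, 0.081]
force: [-4.5, -0.6, 18.8]
width: 10.8
```

```bash
python3 - <<'E'
from h import *
s=read_state();print(s["clock"],s["eef_pos"],np.degrees(s["tool_rot"]),s["force"],s["torque"],s["width"])
E
```

```text
14.775 [526.71818242  12.8767998  136.87273213] [-9.00146919e+01 -4.69615179e-02  4.62505772e+00] [-4.45820954 -0.62805293 18.80460408] [-0.13408139  1.07635225  0.0283805 ] 10.768348904688375
```

The height is the same, 136.9, at 8 N and at 19 N, so the plate is on a rigid stop after about 6.0 mm of travel. The y-torque matches the small sideways force acting about 0.24 m below the sensor, so it doesn't mean tilt. One last look.

```bash
python3 - <<'E'
from h import *
a=get_image("side")[:,:,::-1];b=get_image("scene")[:,:,::-1]
f=lambda im,x,y,w,h,W:cv2.resize(im[y:y+h,x:x+w],(W,300),interpolation=cv2.INTER_CUBIC)
old=[cv2.imread(f"pics/{n}0.png") for n in("side","scene")]
for n,o,i in zip(("side","scene"),old,(a,b)):
    h=cv2.cvtColor(o,cv2.COLOR_BGR2HSV),cv2.cvtColor(i,cv2.COLOR_BGR2HSV)
    for nm,lo,hi in(("teal",(85,90,20),(105,255,255)),("orange",(3,120,60),(18,255,255))):
        r=[]
        for q in h:
            k,l,st,ce=cv2.connectedComponentsWithStats(cv2.inRange(q,lo,hi));r.append([np.round(ce[j],1).tolist() for j in range(1,k) if st[j,4]>100])
        print(n,nm,r)
cv2.imwrite("pics/c5.png",np.vstack([np.hstack([f(a,255,180,133,100,400),f(b,250,160,133,100,400)]),np.hstack([f(a,0,0,640,480,400),f(b,0,0,640,480,400)])]))
E
```

```text
side teal [[[449.7, 278.4]], [[323.5, 13.5], [314.7, 118.7], [449.6, 278.2]]]
side orange [[[350.6, 149.6], [219.9, 297.9]], [[354.8, 148.5], [219.9, 297.8]]]
scene teal [[[104.8, 36.5], [114.7, 136.5], [394.3, 305.2]], [[69.0, 35.9], [313.1, 90.1], [115.4, 136.3], [394.4, 305.2]]]
scene orange [[[35.7, 84.2], [429.7, 195.4], [230.0, 237.1]], [[35.6, 84.1], [429.7, 195.5], [229.9, 237.2]]]
```

View pics/c5.png

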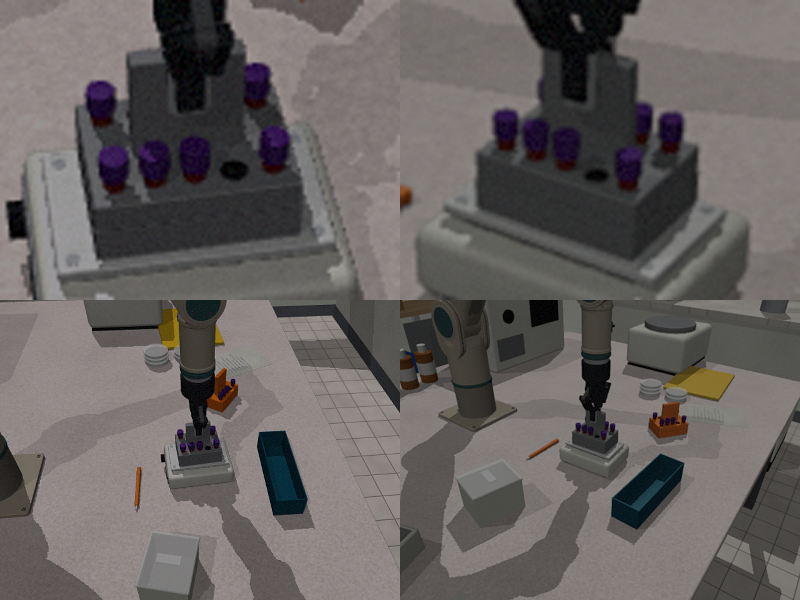

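The carrier is flat on the lowered plate and still gripped. The tray and pen haven't moved (their centroids agree to 0.2 px) and the tub looks where it was. The orange decoy's side centroid shift is only the arm hiding part of it; the scene view has it unmoved. Handing in.

```bash
python3 - <<'E'
from cell import *
s=read_state();print(s["clock"],s["eef_pos"],s["force"],s["width"]);print(finish_job())
E
```

```text
14.875 [526.72452905  12.84288318 136.88232373] [-4.2624641  -1.45777313 19.0540325 ] 11.25341391500622
the job is handed in; nothing more can be done
None
```

The carrier is on the mixer's pin, lying flat on the plate, and was handed in at 14.9 s still gripped and pressed down with about 19 N.

I gripped the grey carrier by its fin and found the pin on the bare plate with the wrist camera. I lowered the hole straight onto it, so no slide along the slot was needed. After the first press I eased off and opened the jaws briefly so the carrier could settle. Then I gripped it again and pressed once more.

**Plate on its stop:** it went down about 6.0 mm, and the height did not change (136.9 mm) between 8 N and 19 N. The pictures show the gap under the plate closed.

**Other objects:** the tray, pen and orange look-alike have not moved in the pictures. The tub I only judged by eye; it looks where it was. In the side view the look-alike's position seemed to shift by 4 pixels, because the arm hides part of it; the scene view shows it unmoved.

**Sideways load:** about 4 N sideways, with about 1.1 N·m at the wrist, remained during the press. It came back after regripping. It fits a sideways force at the plate rather than a tilt, and the carrier looks level.

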